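# Thread the return spring onto the slotted guide post

### The job

Fit the loose return spring onto the upright guide post, tang end down, until its bottom coil sits fully home on the post's flange, then let go of it. The tang will snag on the two slotted collars on the way: do not force it there, but keep a light pressure and twist the spring until it drops into the slot, never pressing down on it with more than about 10 N. Leave the loose collet, T-nut and spanner where they are.

Things in the scene. Friction and masses are not known exactly. Their poses are not given: they have to be found in the camera images.
- spring: Bright steel compression spring standing upright on the bench beside the wooden case: outer diameter 34, inner 26, length 72, wire 4, about 130 g. Origin: centre of its bottom end; z up its axis, x from the axis to the tang. The tang is the wire's bottom end, 4.4 wide, flattened, bent straight inward 0.5 to 4.5 above the bottom, reaching in to 8 from the axis.
- spring_head (a point): Centre of the spring's top end, 72 above its bottom. The top 22 are closed coils: grip there. The coils below close up when pressed, about 1.5 N per mm, at most 16 mm. It does not give in twist: the foot turns with the top.
- spring_top (a joint): How far the upper stretch of the spring's coils has closed, in m: 0 when free, growing as the spring is pressed endwise, 3 N per mm (the lower stretch closes by as much again).
- post: Fixed upright guide post, round dark flange of diameter 72, 12 thick. Origin: centre of the flange's underside on the bench; z up, x towards the light index mark on the flange. Heights over the origin: flange 0 to 12; lower collar 12 to 46; bare neck, diameter 12, 46 to 64, where the tang can turn freely; upper collar 64 to 80; bare pointed tip, diameter 12, up to 94.
- upper_top (a point): Centre of the upper collar's top face, 80 over the bench. Both collars: outer diameter 23, one lengthwise slot 6 wide, open to the 12 mm core, the only way through for the tang. They cannot be turned. Slot angles differ every time and are not reported: this slot lies 0.2 to 1.35 rad counter-clockwise (from above) of the post's x.
- lower_top (a point): Centre of the lower collar's top face, 46 over the bench. Its slot lies 0.2 to 1.35 rad clockwise (from above) of the post's x axis; the exact angle must be felt for.
- post_seat (a point): Centre of the flange's top face, 12 above the bench, where the spring's bottom end must finally rest.
- collet: Loose grey spring collet, bystander, diameter 33, 46 high, origin at the centre of its underside.
- spanner: Loose small bright open-ended spanner lying flat, bystander, 154 x 31 x 8, origin at the centre of its underside.
- tnut: Loose small grey stepped T-nut, bystander, 28 x 28 x 18, origin at the centre of its underside.
Mind the look-alikes: they are no part of the job. Several things have the shape of the spring; the one meant has the colours described above.

How it is judged (in metres and radians):
On the way, in this order (a step that is already met when the one before it is completed fails the run):
1. the spring's foot is over the post and past the top of the upper collar, the tang in its slot (z of spring in the frame of post below 0.072 m and horizontal distance between spring and post below 0.006 m and angle between spring's own z axis and vertical below 0.12 rad), for 0.05 s.
2. the spring's foot is past the top of the lower collar, the tang in its slot (z of spring in the frame of post below 0.038 m and horizontal distance between spring and post below 0.006 m and angle between spring's own z axis and vertical below 0.12 rad), for 0.05 s.
At the end, for the whole second after the job is handed in: The spring stands on the post with its bottom end within 2.5 mm of the flange's top face, within 5 mm of the post's axis, upright within 0.08 rad, at rest and released (z of spring in the frame of post below 0.0145 m and horizontal distance between spring and post below 0.005 m and angle between spring's own z axis and vertical below 0.08 rad and linear speed of spring below 0.02 m/s); the robot touches nothing.
It fails at once if the spring is pressed endwise with more than 13.5 N (its upper stretch closes by more than 4.5 mm) (value of joint spring_top above 0.0045 m).
It fails at once if the collet, the T-nut or the spanner is shifted by more than 25 mm (distance of any of collet, tnut, spanner from where it was at the start of the episode above 0.025 m).
It also fails if it takes over 61 s, if anything falls off the work surface, if the arm or the gripper's body presses on something with over 40 N, if the wrist force passes 120 N, or if a joint passes its speed limit or range.

### The arm

A 6-joint arm with a two-finger parallel gripper is mounted at the origin on a cart in front of the work surface, level with it; the furniture and walls round the work are solid. World frame = base frame: x ahead of the robot, y to its left, z up, the work surface at z = 0. Lengths are in m, angles in degrees, forces in N, time in s.
With the tool pointing down it reaches from about 0.35 to 0.85 m from the base axis. Payload 8.1 kg.
Tool frame: the origin (TCP) lies at the very end of the fingers, on their centre line; the grasp point (between the pads) lies 19 mm behind it (r.grasp_offset is the z of the grasp point in the tool frame, in m); z points along the fingers, y is the line along which they close (so a half turn about z gives the same grasp; the last joint's range is limited). The gripper opens to 85 mm and grips with 20 to 120 N. Pads are 22 mm wide; open, the fingers measure 114 mm over their backs; the gripper's body (76 mm by 85 mm) begins 54 mm behind the grasp point. The pads swing forward as they close: fully open they stand 13 mm farther back than shut.
Start: joints at [-70.898, 7.471, 85.268, -0, 87.261, -4.893], TCP at [0.244, -0.548, 0.231] pointing down, gripper open.
Joint ranges: [-169.43, 169.43], [-51.17, 129.36], [1.28, 143.12], [-76.62, 256.62], [0, 156.53], [-152.29, 152.29]. Speed limits (degrees/s): [136.94, 136.94, 159.86, 180, 180, 180].

### API

Orientations are given as a 3x3 rotation matrix whose columns are the frame's x, y, z axes.
In Python, from cell import r, optics gives the robot as it stands.
- The arm moves only by the shell command python3 -m inch FILE [FORCE], which reads ROWS from the file FILE. ROWS is a JSON list of rows, 1 to 20 of them, each of 7 numbers: the finger opening in m, then dx, dy, dz in shares of the most that a row can go, 1 being 62.5 mm, then a rotation vector rx, ry, rz in shares of 180 degrees (1.0 is 180 degrees); each row shifts and turns the commanded pose from where the row before left it, along the tool's axes as they then stand; what a row does not reach is not made up. A row lasts 1/8 s, in which the tool goes at most 0.0625 m and 10.7 degrees, less where a joint would pass 70% of its speed; a pose out of reach is approached as far as the arm can. The fingers move at their own pace and stop on an object; FORCE is the grip in N (left out, the last holds). Time passes only in rows, so rows that do not move let the fingers close. It prints the time, the measured TCP pose, the force, the opening and the grip force at its end. Shift and turn numbers lie between -1 and 1, and a call with a number outside is refused. Input that does not fit is refused with a message, and nothing moves.
- r.read_state(): the state, without advancing time (a new reading comes with each control period).
- optics.get_image(name): name is "scene" or "top" or "wrist"; returns a dict with "frame" (420x560x3 uint8, blue, green, red), "fx", "fy", "cx", "cy" (pixels), "eye" and "attitude" of the camera in the world. Camera axes: x right, y down, z forward; pixel columns grow to the right and rows downward; lengths in m; the calibration is good to about 2 mm. A picture is of the moment at which its call begins. There is no depth.
- r.close_job(): hands the job in; it is judged then, once.
The state is a dict: "clock": time; "q": joint angles; "qvel": joint speeds; "tau": joint torques, N m; "tcp_pos": TCP position; "orientation": TCP orientation; "force": force on the tool from outside, world axes, zero at the start; "moment": the same for the moment, N m; "gripper_width": finger opening in m; "grip_force": force on a finger pad.
Only numpy, scipy, OpenCV 4.12 (cv2) and the standard library are available. Lean on these libraries where they do the work, as an engineer would, in place of code of your own. Each camera call takes 0.05 s, during which the arm holds its last target. There are 200 camera calls.

## Working session

There is one attempt and no reset: what is moved stays moved. The work goes in short steps, Python scripts to look and compute and a shell command to move; the robot and the scene stay as the last step left them, time stands still between calls to the robot, and variables do not carry over. Pictures are saved under pics/ and viewed, at most 10 in all, crops included, and the job is handed in when it is done.

```bash
mkdir -p pics; ls
python3 - <<'E'
from cell import r, optics
import cv2
for n in("scene","top"):
    d=optics.get_image(n); cv2.imwrite(f"pics/{n}0.png",d["frame"]); print(n,d["fx"],d["fy"],d["cx"],d["cy"],d["eye"],d["attitude"])
s=r.read_state();print(s, r.grasp_offset)
E
```

```text
pics
scene 463.5235409133911 463.5235409133911 272.1037183207396 205.2928999817071 [-0.0727567   0.72325399  0.67195083] [[-0.79113964 -0.32086642  0.52071374]
 [-0.61135198  0.4407643  -0.6572485 ]
 [-0.01862305 -0.83831472 -0.54486843]]
top 490.83037022883804 490.83037022883804 283.8966593849828 211.989098901091 [ 0.35676511 -0.01263157  1.22911791] [[-0.02961233 -0.99484531  0.09698416]
 [-0.99945507  0.03088506  0.01164792]
 [-0.01458324 -0.09658639 -0.99521776]]
{'clock': 0.1, 'q': array([-7.08973797e+01,  7.51014962e+00,  8.53238545e+01,  2.31502194e-03,
        8.72612921e+01, -4.89171748e+00]), 'qvel': array([ 0.03283213, -0.16234572, -0.12212684,  0.01367045,  0.05834125,
        0.0711244 ]), 'tau': array([ 2.09503902e-03, -5.70947349e+01, -5.01945484e+01, -3.93946380e-05,
        8.00235139e-03, -3.14122147e-06]), 'tcp_pos': array([ 0.24387179, -0.54766056,  0.2303481 ]), 'orientation': array([[ 9.13586494e-01,  4.06644147e-01, -5.06174722e-04],
       [ 4.06644421e-01, -9.13585137e-01,  1.58485155e-03],
       [ 1.82036905e-04, -1.65373210e-03, -9.99998616e-01]]), 'force': array([-0.25511993, -0.21262155, -0.35769483]), 'moment': array([-0.00325127,  0.00264973, -0.00330294]), 'grip_force': 0.0, 'gripper_width': 0.0853344707806175} -0.0187
```

View pics/scene0.png

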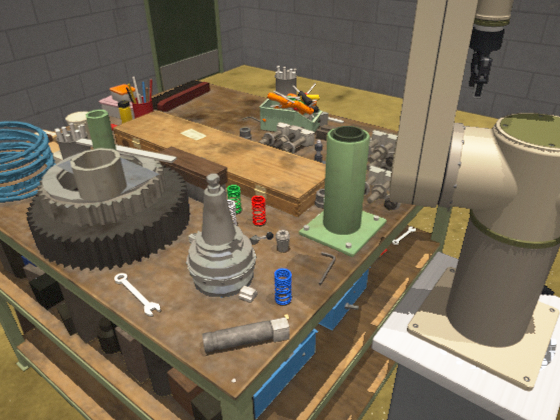

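View pics/top0.png

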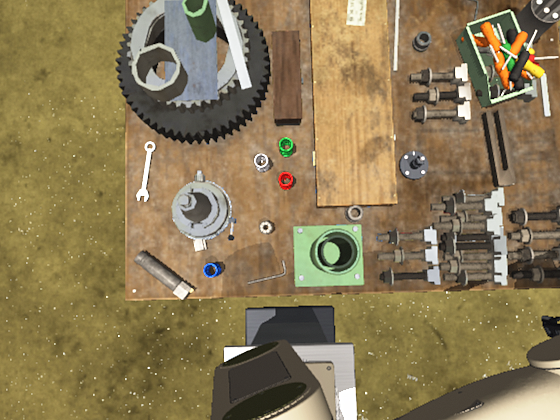

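The top view shows four spring shapes: bright steel (262,161), green (286,147), red (286,180) and blue (212,269). The grey-white one at (262,161) beside the wooden case fits "bright steel". The post with the dark flange is at (413,165). I'll confirm both in one enlarged crop.

```bash
cat > h.py <<'E'
import numpy as np, cv2
from cell import r, optics
def ray(d,u,v):
    w=np.array(d["attitude"])@np.array([(u-d["cx"])/d["fx"],(v-d["cy"])/d["fy"],1.]); return np.array(d["eye"]),w
def onz(d,u,v,z):
    e,w=ray(d,u,v); return e+w*(z-e[2])/w[2]
def proj(d,p):
    c=np.array(d["attitude"]).T@(np.array(p)-np.array(d["eye"])); return c[0]/c[2]*d["fx"]+d["cx"],c[1]/c[2]*d["fy"]+d["cy"]
E
python3 - <<'E'
from h import *
d=optics.get_image("top");f=d["frame"]
a=cv2.resize(f[135:195,235:315],(400,300),interpolation=cv2.INTER_CUBIC)
b=cv2.resize(f[135:195,375:455],(400,300),interpolation=cv2.INTER_CUBIC)
s=optics.get_image("scene");g=s["frame"]
c=cv2.resize(g[180:240,215:295],(400,300),interpolation=cv2.INTER_CUBIC)
print(onz(d,262,161,.072),onz(d,413,165,.012), proj(s,onz(d,413,165,.012)))
e=cv2.resize(g[120:240,340:500],(400,300))
cv2.imwrite("pics/c1.png",np.vstack([np.hstack([a,b]),np.hstack([c,e])]))
E
```

```text
[0.59376707 0.0496904  0.072     ] [ 0.58355669 -0.32520407  0.012     ] (np.float64(316.7852911288133), np.float64(165.46725293800213))
```

View pics/c1.png

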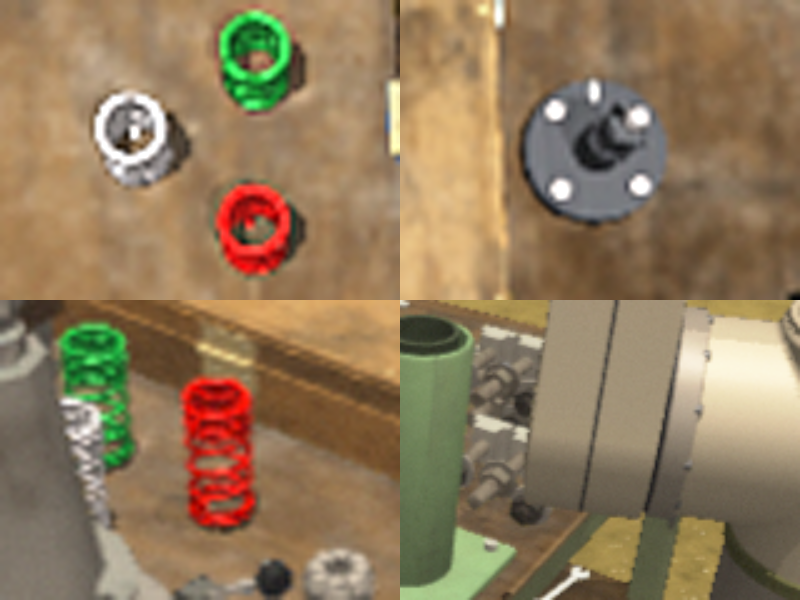

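The steel spring at (261,161) stands alone and matches. The flange centre is at (414,165), with its index mark at (414,153), so post x is roughly world +x. I'll go up and over to the spring for a wrist view.

Run:
```python
from h import *
d=optics.get_image("top");f=d["frame"].astype(int)
m=((f.min(2)>150)&(f.max(2)-f.min(2)<40)).astype(np.uint8)
w=m[145:182,245:277]; ys,xs=np.nonzero(w); print("white bbox",xs.min()+245,xs.max()+245,ys.min()+145,ys.max()+145)
# flange: hough circle / dark bluish mask
g=d["frame"][130:200,375:455]; hsv=cv2.cvtColor(g,cv2.COLOR_BGR2HSV)
mm=((hsv[...,0]>95)&(hsv[...,0]<135)&(hsv[...,1]>15)).astype(np.uint8)
mm=cv2.morphologyEx(mm,cv2.MORPH_CLOSE,np.ones((9,9)))
c=max(cv2.findContours(mm,0,1)[0],key=cv2.contourArea);e=cv2.fitEllipse(cv2.convexHull(c));print(e)
u,v=e[0][0]+375,e[0][1]+130;P=onz(d,u,v,.012);print("post",P, "diam",e[1][0]/490*1.22)
mk=onz(d,413.8,153,.012)-P;print("mark az",np.degrees(np.arctan2(mk[1],mk[0])),np.linalg.norm(mk))
S=onz(d,261,160.5,.072);print("spring",S)
s=r.read_state();R=s["orientation"]
t=np.array([S[0],S[1],.33]);print("delta tool",R.T@(t-s["tcp_pos"]))
```

```text
white bbox 254 267 153 171
((38.228721618652344, 34.982452392578125), (26.948232650756836, 27.868085861206055), 79.08313751220703)
post [ 0.58358269 -0.32577706  0.012     ] diam 0.06709559966106804
mark az -5.82703687388257 0.03058824920326514
spring [0.59506007 0.05205504 0.072     ]
delta tool [ 0.56477434 -0.4053715  -0.09882019]
```

The manual's scale: shifts go in shares of 62.5 mm and turns go in shares of 180 degrees. Converting my numbers, -0.05 m is -0.8, 0.043 m is 0.688.

```bash
echo '[[0.085,0,0,-0.8,0,0,0],[0.085,0,0,-0.8,0,0,0],[0.085,0.688,-0.496,0,0,0,0],[0.085,0.688,-0.496,0,0,0,0],[0.085,0.688,-0.496,0,0,0,0],[0.085,0.688,-0.496,0,0,0,0],[0.085,0.688,-0.496,0,0,0,0],[0.085,0.688,-0.496,0,0,0,0],[0.085,0.688,-0.496,0,0,0,0],[0.085,0.688,-0.496,0,0,0,0],[0.085,0.688,-0.496,0,0,0,0],[0.085,0.688,-0.496,0,0,0,0],[0.085,0.688,-0.496,0,0,0,0],[0.085,0.688,-0.496,0,0,0,0],[0.085,0.688,-0.496,0,0,0,0],[0.085,0,0,0,0,0,0]]' > next.json && python3 -m inch next.json
python3 - <<'E'
from h import *
d=optics.get_image("wrist");cv2.imwrite("pics/w1.png",d["frame"]);s=r.read_state()
print(d["eye"],d["attitude"],s["tcp_pos"],s["q"])
E
```

```text
clock: 2.25
tcp_pos: [0.5915, 0.0507, 0.3301]
orientation: [[0.912, 0.411, -0.002], [0.411, -0.912, 0.001], [-0.001, -0.001, -1.0]]
force: [-0.7, -1.3, -0.2]
gripper_width: 0.0848
grip_force: 0.0
[0.6693892  0.08468619 0.47204124] [[ 0.41082929 -0.86066938 -0.30077818]
 [-0.91171141 -0.38828743 -0.13422065]
 [-0.00126878  0.32936467 -0.94420194]] [0.59094995 0.04886741 0.33040691] [-2.23828971e-01  5.37523838e+00  7.72822860e+01 -3.86324120e-03
  9.74298971e+01  6.56169346e+01]
```

View pics/w1.png

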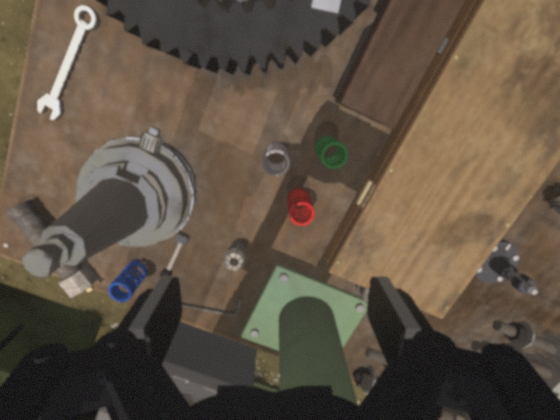

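The wrist view shows the steel spring at (276,158), green at (332,152), red at (301,208), the collet at (235,257), the T-nut at (75,284), and the post at (512,275). I'll cross-check positions and look for the tang in a crop.

Run:
```python
from h import *
d=optics.get_image("wrist");print(d["fx"],d["cx"],d["cy"])
print("proj of spring top est",proj(d,[.595,.052,.072]),proj(d,[.595,.052,0]))
print(onz(d,276,154,.072), "post est proj flange",proj(d,[.5836,-.3258,.012]),"top",proj(d,[.5836,-.3258,.094]))
t=optics.get_image("top")
a=cv2.resize(d["frame"][135:185,250:305],(440,400),interpolation=cv2.INTER_CUBIC)
f=cv2.convertScaleAbs(a,alpha=1.8)
cv2.imwrite("pics/c2.png",f)
```

```text
331.18467629732123 274.15116129076864 210.96360609384334
proj of spring top est (np.float64(272.5598520765653), np.float64(164.7965223424095)) (np.float64(272.80773278014783), np.float64(154.79863573007123))
[0.60872706 0.05358453 0.072     ] post est proj flange (np.float64(491.42115931826567), np.float64(262.23857748654234)) top (np.float64(529.8079877355073), np.float64(291.7466367600721))
```

View pics/c2.png

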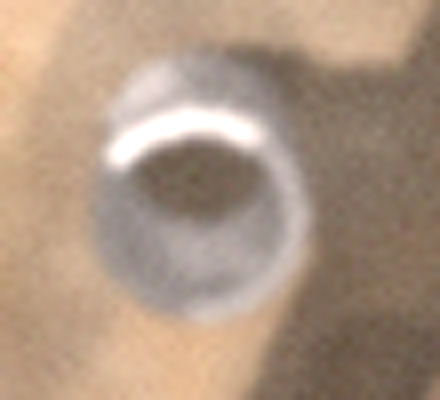

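Converted, 0.05 m is 0.8, 0.02 m is 0.32.

```bash
echo '[[0.085,-0.448,0,0.64,0,0,0],[0.085,-0.448,0,0.8,0,0,0],[0.085,-0.448,0,0.8,0,0,0],[0.085,0,0,0.8,0,0,0],[0.085,0,0,0.32,0,0,0],[0.085,0,0,0,0,0,0]]' > next.json && python3 -m inch next.json
python3 - <<'E'
from h import *
d=optics.get_image("wrist");s=r.read_state()
u,v=proj(d,[.597,.052,.03]);print(u,v,s["tcp_pos"],d["eye"])
u0,v0=int(u)-50,int(v)-45
f=d["frame"][max(v0,0):v0+90,max(u0,0):u0+100];print(u0,v0,f.shape)
cv2.imwrite("pics/c3.png",cv2.convertScaleAbs(cv2.resize(f,None,fx=6,fy=6,interpolation=cv2.INTER_CUBIC),alpha=1.6))
E
```

```text
clock: 3.15
tcp_pos: [0.5122, 0.0121, 0.1197]
orientation: [[0.914, 0.405, -0.003], [0.405, -0.914, 0.0], [-0.003, -0.001, -1.0]]
force: [-0.2, -0.3, 0.3]
gripper_width: 0.0851
grip_force: 0.0
269.6856529281102 80.9868843903038 [0.51359957 0.0121794  0.12150695] [0.59059295 0.04566495 0.26151534]
219 35 (90, 100, 3)
```

View pics/c3.png

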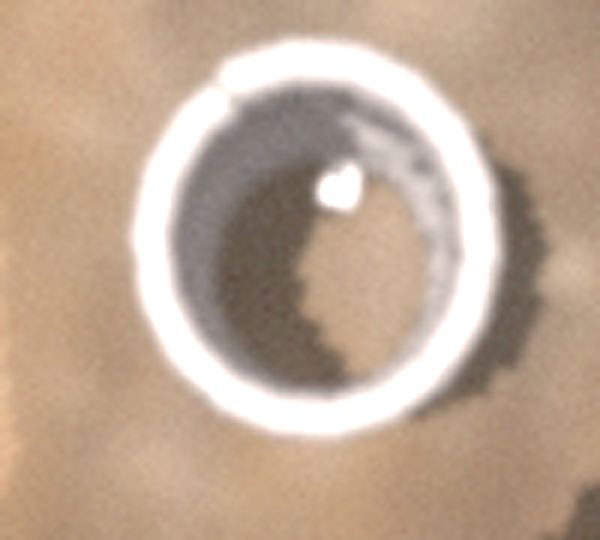

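The top ring is centred at crop (317,238), which is pixel (271.8,74.7). The tang shows at crop (340,188), which is pixel (275.7,66.3).

Run:
```python
from h import *
d=optics.get_image("wrist");s=r.read_state();f=d["frame"]
m=(f[30:130,220:330].min(2)>140).astype(np.uint8)
c=max(cv2.findContours(m,0,1)[0],key=cv2.contourArea);e=cv2.fitEllipse(c);u,v=e[0][0]+220,e[0][1]+30
T=onz(d,u,v,.072);print((u,v),e[1],T,"diam",np.mean(e[1])/d["fx"]*np.linalg.norm(T-d["eye"]))
B=onz(d,275.7,66.3,.0045);g=B-T;print("tang",B,g,np.hypot(*g[:2]),"az",np.degrees(np.arctan2(g[1],g[0])))
# bore bottom centre consistency: project estimated bottom centre
print(proj(d,[T[0],T[1],0]))
R=s["orientation"];print("yaw",np.degrees(np.arctan2(R[1,0],R[0,0])),"delta",R.T@(np.array([T[0],T[1],.12])-s["tcp_pos"]),s["q"])
t=optics.get_image("top"); print("top proj of T",proj(t,T))
```

```text
(270.0974235534668, 77.45421600341797) (58.05067825317383, 63.34086990356445) [0.59913956 0.05156584 0.072     ] diam 0.03514467727377149
tang [0.61025646 0.05289092 0.0045    ] [ 0.0111169   0.00132508 -0.0675    ] 0.011195589725662819 az 6.797308294138877
(np.float64(271.2103152549574), np.float64(82.48979198523153))
yaw 23.92088999142223 delta [ 0.09319132 -0.00159095  0.00275417] [-4.33144502e+00 -1.26913033e+00  1.05932469e+02 -7.22845538e-03
  7.52446799e+01  6.17495341e+01]
top proj of T (np.float64(261.1612608043628), np.float64(158.8166435676565))
```

Converted, 0.047 m is 0.752, -0.0008 m is -0.0128, -10 degrees / 180 = -0.0556.

```bash
echo '[[0.065,0.752,-0.0128,0,0,0,0],[0.065,0.752,-0.0128,0,0,0,0],[0.065,0,0,0,0,0,-0.0556],[0.065,0,0,0,0,0,-0.0556],[0.065,0,0,0,0,0,-0.0556],[0.065,0,0,0,0,0,-0.0556],[0.065,0,0,0,0,0,-0.0556],[0.065,0,0,0,0,0,-0.0556],[0.065,0,0,0,0,0,-0.0556],[0.065,0,0,0,0,0,-0.0278],[0.065,0,0,0,0,0,0],[0.065,0,0,0,0,0,0]]' > next.json && python3 -m inch next.json
python3 - <<'E'
from h import *
s=r.read_state();R=s["orientation"];d=optics.get_image("wrist");f=d["frame"]
u,v=proj(d,[.599,.0516,.072]);print(u,v)
print("yaw",np.degrees(np.arctan2(R[1,0],R[0,0])),"delta",R.T@(np.array([.599,.0516,.042])-s["tcp_pos"]),s["q"][5])
cv2.imwrite("pics/w4.png",f)
E
```

```text
clock: 4.8
tcp_pos: [0.6, 0.0528, 0.1224]
orientation: [[-0.154, 0.988, 0.002], [0.988, 0.154, -0.0], [-0.0, 0.002, -1.0]]
force: [0.1, 0.6, -0.2]
gripper_width: 0.0651
grip_force: 0.0
271.6664965999665 238.00198617543435
yaw 98.87298676809716 delta [-0.00102259 -0.00127226  0.0803612 ] -8.71892194219758
```

View pics/w4.png

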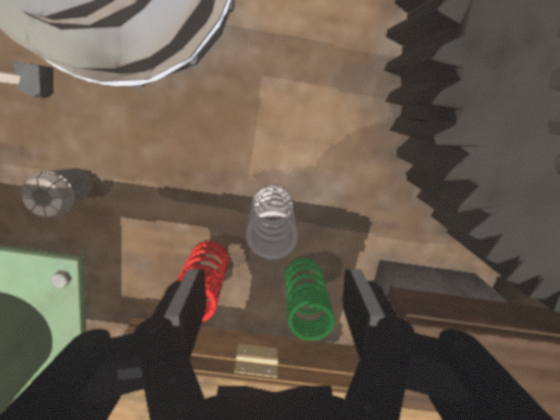

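The steel spring's top is at (272,238), as predicted (271.7,238). Red is at (205,280) and green at (308,300), both clear of the fingers. I'll descend and grip.

Converted, 0.03 m is 0.48, 0.02 m is 0.32.

```bash
echo '[[0.065,-0.016,-0.0208,0.48,0,0,0],[0.065,0,0,0.48,0,0,0],[0.065,0,0,0.32,0,0,0],[0.065,0,0,0,0,0,0],[0.03,0,0,0,0,0,0],[0.03,0,0,0,0,0,0],[0.03,0,0,0,0,0,0],[0.03,0,0,0,0,0,0],[0.03,0,0,0,0,0,0],[0.03,0,0,0,0,0,0]]' > next.json && python3 -m inch next.json 50
```

```text
clock: 6.1
tcp_pos: [0.5987, 0.0517, 0.0418]
orientation: [[-0.156, 0.988, 0.001], [0.988, 0.156, 0.0], [-0.0, 0.001, -1.0]]
force: [0.9, 0.1, 2.9]
gripper_width: 0.0334
grip_force: 49.5
```

Converted, -0.05 m is -0.8, -0.03 m is -0.48.

```bash
echo '[[0.03,0,0,-0.32,0,0,0],[0.03,0,0,-0.8,0,0,0],[0.03,0,0,-0.8,0,0,0],[0.03,0,0,-0.48,0,0,0],[0.03,0,0,0,0,0,0],[0.03,0,0,0,0,0,0]]' > next.json && python3 -m inch next.json
python3 - <<'E'
from h import *
s=r.read_state();R=s["orientation"];d=optics.get_image("wrist");f=d["frame"];p=s["tcp_pos"]
for h in(0,72):print(h,proj(d,p+R@[0,0,-.030+(.072-h/1000)]))
P=np.array([.5836,-.3258,p[2]]);print(p,"delta",R.T@(P-p),s["q"],s["force"],s["gripper_width"])
cv2.imwrite("pics/c5.png",cv2.convertScaleAbs(cv2.resize(f[170:400,150:400],(750,690))[:600],alpha=1.4))
E
```

```text
clock: 6.85
tcp_pos: [0.5973, 0.0517, 0.1903]
orientation: [[-0.156, 0.988, -0.002], [0.988, 0.156, -0.0], [0.0, -0.002, -1.0]]
force: [-0.7, 0.1, -0.5]
gripper_width: 0.0333
grip_force: 50.4
0 (np.float64(273.5553355517578), np.float64(242.03177365098054))
72 (np.float64(273.14114384142675), np.float64(316.52281175379085))
[0.59728502 0.05168554 0.19030017] delta [-3.70705408e-01 -7.25266094e-02  3.23611308e-05] [ 4.70234169e-02  8.74146841e+00  8.81770898e+01 -7.40392945e-04
  8.31941012e+01 -8.94645215e+00] [-0.68769237  0.13097489 -0.50557884] 0.03334195431227351
```

View pics/c5.png

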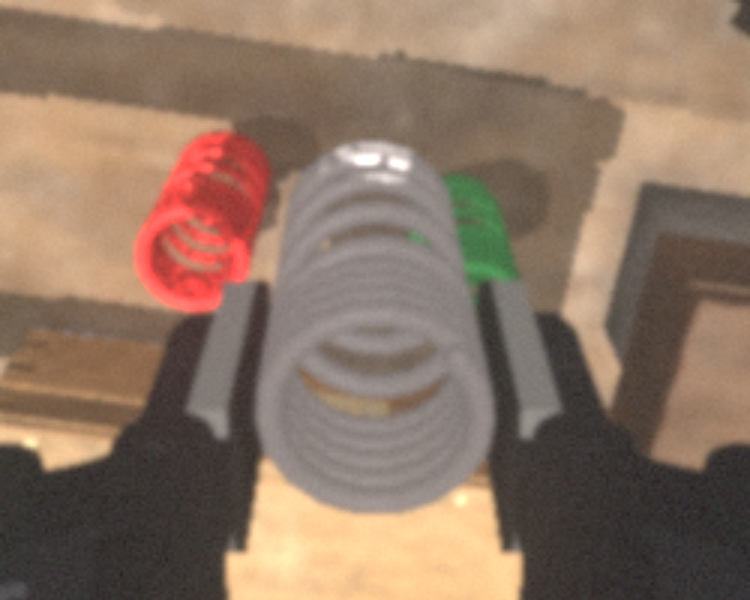

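Spring held upright between the pads. Top ring spans crop x 256–492, lower edge y 510 (full-image row 340). Checking its in-hand offset against these edges.

Run:
```python
from h import *
s=r.read_state();R=s["orientation"];d=optics.get_image("wrist");p=s["tcp_pos"]
a=np.linspace(0,2*np.pi,200)
for dx in(-.002,0,.002,.004):
  for z in(-.03,-.025,-.022):
    q=np.array([proj(d,p+R@[dx+.017*np.cos(t),.017*np.sin(t),z]) for t in a])
    b=np.array([proj(d,p+R@[dx+.017*np.cos(t),.017*np.sin(t),z+.072]) for t in a])
    f=lambda q:((q-[150,170])*3)
    q=f(q);b=f(b);print(dx,z,"top L/R %d %d bot %d"%(q[:,0].min(),q[:,0].max(),q[:,1].max()),"bottom-ring L/R %d %d top %d"%(b[:,0].min(),b[:,0].max(),b[:,1].min()))
```

```text
-0.002 -0.03 top L/R 243 495 bot 552 bottom-ring L/R 287 454 top 146
-0.002 -0.025 top L/R 247 491 bot 527 bottom-ring L/R 288 452 top 137
-0.002 -0.022 top L/R 250 488 bot 513 bottom-ring L/R 290 451 top 132
0 -0.03 top L/R 242 496 bot 541 bottom-ring L/R 286 454 top 137
0 -0.025 top L/R 247 491 bot 516 bottom-ring L/R 288 452 top 128
0 -0.022 top L/R 249 489 bot 502 bottom-ring L/R 289 451 top 123
0.002 -0.03 top L/R 242 496 bot 529 bottom-ring L/R 286 454 top 127
0.002 -0.025 top L/R 246 492 bot 505 bottom-ring L/R 288 452 top 119
0.002 -0.022 top L/R 249 490 bot 490 bottom-ring L/R 289 451 top 114
0.004 -0.03 top L/R 241 497 bot 518 bottom-ring L/R 286 455 top 117
0.004 -0.025 top L/R 245 493 bot 493 bottom-ring L/R 288 453 top 109
0.004 -0.022 top L/R 248 490 bot 479 bottom-ring L/R 289 452 top 105
```

Converted, -0.046 m is -0.736, -0.0095 m is -0.152.

```bash
echo '[[0.03,-0.736,-0.112,0,0,0,0],[0.03,-0.736,-0.112,0,0,0,0],[0.03,-0.736,-0.112,0,0,0,0],[0.03,-0.736,-0.112,0,0,0,0],[0.03,-0.736,-0.112,0,0,0,0],[0.03,-0.736,-0.112,0,0,0,0],[0.03,-0.736,-0.112,0,0,0,0],[0.03,-0.736,-0.112,0,0,0,0],[0.03,-0.736,-0.112,0,0,0,0],[0.03,-0.736,-0.152,0,0,0,0],[0.03,0,0,0,0,0,0],[0.03,0,0,0,0,0,0],[0.03,0,0,0,0,0,0]]' > next.json && python3 -m inch next.json
python3 - <<'E'
from h import *
s=r.read_state();R=s["orientation"];d=optics.get_image("wrist");f=d["frame"];p=s["tcp_pos"];cv2.imwrite("pics/w6raw.png",f)
np.savez("w6.npz",**{k:d[k] for k in("frame","eye","attitude","fx","fy","cx","cy")},p=p,R=R)
print(p,s["q"],d["eye"])
for z in(0.012,.08,.094):
  print(z,proj(d,[.5836,-.3258,z]))
u,v=map(int,proj(d,[.5836,-.3258,.05]))
u0,v0=max(u-75,0),max(v-60,0);c=f[v0:v0+120,u0:u0+150];print(u0,v0,c.shape)
cv2.imwrite("pics/c6.png",cv2.convertScaleAbs(cv2.resize(c,None,fx=5,fy=5,interpolation=cv2.INTER_CUBIC),alpha=1.8))
E
```

```text
clock: 8.57
tcp_pos: [0.5986, -0.4126, 0.1906]
orientation: [[-0.158, 0.988, -0.001], [0.988, 0.158, 0.001], [0.001, -0.001, -1.0]]
force: [-0.2, -0.0, -0.2]
gripper_width: 0.033
grip_force: 50.4
[ 0.59859174 -0.4126069   0.19056019] [-3.86244456e+01  2.84432409e+01  6.42239992e+01  1.53835744e-02
  8.74151968e+01 -4.76901047e+01] [ 0.58597716 -0.329838    0.33271231]
0.012 (np.float64(272.7463848194961), np.float64(91.36293774125423))
0.08 (np.float64(272.2388156156149), np.float64(89.99115557174868))
0.094 (np.float64(272.09819149777263), np.float64(89.61109772745199))
197 30 (120, 150, 3)
```

View pics/c6.png

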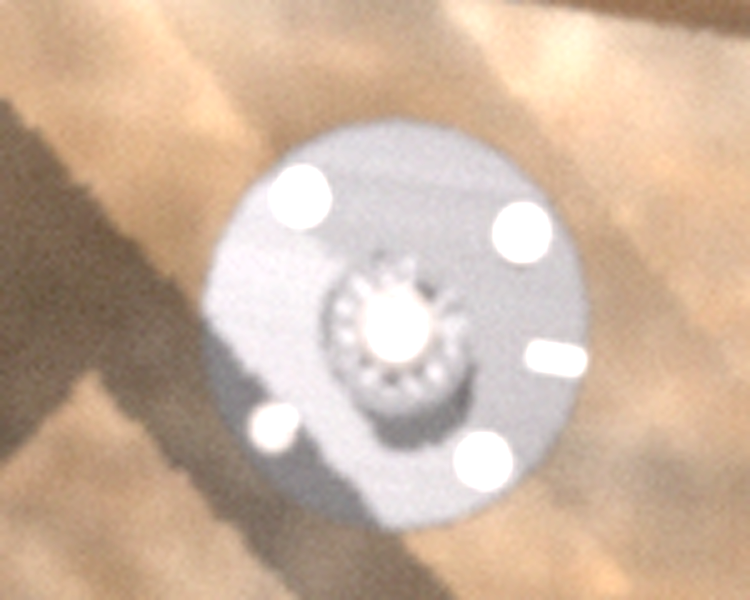

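The picture shows the flange centred at crop (396,324), the index mark at (556,358), and a dark notch in the upper collar near crop (430,288), probably its slot.

Run:
```python
from h import *
d=dict(np.load("w6.npz"));p=d["p"];R=d["R"]
o=lambda x,y,z:onz(d,197+x/5,30+y/5,z)
F=o(396.5,324,.012);C=o(398,330,.08);T=o(398,327,.094);M=o(556,358,.012)-F;N=o(430,288,.08)-C
az=lambda v:np.degrees(np.arctan2(v[1],v[0]))
print(F,C,T);print("mark",az(M),np.linalg.norm(M),"notch",az(N),np.linalg.norm(N))
X=np.array([F[0],F[1],p[2]]);print("delta",R.T@(X-p))
```

```text
[ 0.58726888 -0.32820546  0.012     ] [ 0.58733909 -0.32932324  0.08      ] [ 0.58720184 -0.328971    0.094     ]
mark -2.2877257904706516 0.029932041631352685 notch 60.27933585361171 0.007282980874833617
delta [0.0851312  0.0021164  0.00010432]
```

Converted, 0.0435 m is 0.696, 0.02 m is 0.32, -10 degrees / 180 = -0.0556.

```bash
echo '[[0.03,0.696,0.0128,0,0,0,0],[0.03,0.696,0.0128,0,0,0,0],[0.03,0,0,0,0,0,-0.0556],[0.03,0,0,0,0,0,-0.0556],[0.03,0,0,0.32,0,0,-0.0167],[0.03,0,0,0.32,0,0,0],[0.03,0,0,0,0,0,0],[0.03,0,0,0,0,0,0]]' > next.json && python3 -m inch next.json
python3 - <<'E'
from h import *
s=r.read_state();R=s["orientation"];p=s["tcp_pos"];print(p,np.degrees(np.arctan2(R[1,0],R[0,0])),s["q"][5],"delta",R.T@(np.array([.5864,-.3264,.15])-p),s["force"])
d=optics.get_image("wrist");f=d["frame"]
for z in(.094,.08):print(proj(d,[.5864,-.3264,z]))
u,v=300,300
cv2.imwrite("pics/c7.png",cv2.convertScaleAbs(cv2.resize(f[220:360,190:360],(765,630))[:600],alpha=1.6))
E
```

```text
clock: 9.62
tcp_pos: [0.5866, -0.3277, 0.1515]
orientation: [[-0.529, 0.848, -0.0], [0.848, 0.529, -0.0], [0.0, -0.0, -1.0]]
force: [1.2, -0.2, -0.9]
gripper_width: 0.033
grip_force: 50.5
[ 0.58659466 -0.32765425  0.1515408 ] 121.96702913131088 -65.52346201842136 delta [0.0011671  0.00049891 0.00154079] [ 1.20929549 -0.15232656 -0.87933749]
(np.float64(274.8924465013115), np.float64(230.34980744146785))
(np.float64(274.8632692596361), np.float64(222.58968625355246))
```

Converted, 0.008 m is 0.128, 0.001 m is 0.016.

```bash
echo '[[0.03,0.016,0.008,0.128,0,0,0],[0.03,0,0,0.128,0,0,0],[0.03,0,0,0,0,0,0],[0.03,0,0,0,0,0,0]]' > next.json && python3 -m inch next.json
echo '[[0.03,0,0,0.064,0,0,0],[0.03,0,0,0,0,0,0],[0.03,0,0,0,0,0,0]]' > next.json && python3 -m inch next.json
echo '[[0.03,0,0,0.064,0,0,0],[0.03,0,0,0,0,0,0],[0.03,0,0,0,0,0,0]]' > next.json && python3 -m inch next.json
```

```text
clock: 10.18
tcp_pos: [0.5863, -0.3267, 0.1352]
orientation: [[-0.53, 0.848, -0.0], [0.848, 0.53, 0.0], [0.0, -0.0, -1.0]]
force: [0.4, -0.9, -0.9]
gripper_width: 0.0331
grip_force: 50.4
clock: 10.55
tcp_pos: [0.5864, -0.3267, 0.1313]
orientation: [[-0.53, 0.848, -0.0], [0.848, 0.53, -0.0], [0.0, -0.0, -1.0]]
force: [-0.2, 0.4, -0.5]
gripper_width: 0.0331
grip_force: 50.5
clock: 10.92
tcp_pos: [0.5863, -0.3267, 0.1272]
orientation: [[-0.53, 0.848, -0.0], [0.848, 0.53, 0.0], [0.0, -0.0, -1.0]]
force: [-0.1, -0.1, -1.7]
gripper_width: 0.0331
grip_force: 50.5
```

Converted, 0.004 m is 0.064.

```bash
echo '[[0.03,0,0,0.064,0,0,0],[0.03,0,0,0,0,0,0],[0.03,0,0,0,0,0,0]]' > next.json && python3 -m inch next.json
echo '[[0.03,0,0,0.048,0,0,0],[0.03,0,0,0,0,0,0],[0.03,0,0,0,0,0,0]]' > next.json && python3 -m inch next.json
python3 -c "
from h import *
s=r.read_state();print(s['tcp_pos'],s['force'],s['moment'])"
```

```text
clock: 11.3
tcp_pos: [0.5863, -0.3266, 0.1231]
orientation: [[-0.53, 0.848, -0.0], [0.848, 0.53, 0.0], [0.0, -0.0, -1.0]]
force: [-1.1, -1.0, -1.6]
gripper_width: 0.0331
grip_force: 50.5
clock: 11.68
tcp_pos: [0.5865, -0.3267, 0.1206]
orientation: [[-0.53, 0.848, 0.0], [0.848, 0.53, -0.0], [-0.0, 0.0, -1.0]]
force: [-1.2, 1.3, 1.1]
gripper_width: 0.0334
grip_force: 50.7
[ 0.58650813 -0.32673615  0.12062135] [-1.20538549  1.27329782  1.14373847] [ 0.17950812  0.12409359 -0.00228273]
```

```bash
cat > st.py <<'E'
from h import *
s=r.read_state();R=s['orientation'];p=s['tcp_pos']
print("yaw %.1f q6 %.0f"%(np.degrees(np.arctan2(R[1,0],R[0,0])),s['q'][5]),p.round(4),"F",s['force'].round(1),"M",s['moment'].round(3),s['gripper_width'].round(4),"corr",(R.T@(np.array([.5864,-.3264,0])-p))[:2].round(4))
E
echo '[[0.03,0,0,0.032,0,0,0],[0.03,0,0,0,0,0,0],[0.03,0,0,0,0,0,-0.0222],[0.03,0,0,0,0,0,-0.0222],[0.03,0,0,0,0,0,0]]' > next.json && python3 -m inch next.json>/dev/null; python3 st.py
echo '[[0.03,0,0,0,0,0,-0.0222],[0.03,0,0,0,0,0,-0.0222],[0.03,0,0,0,0,0,0]]' > next.json && python3 -m inch next.json>/dev/null; python3 st.py
echo '[[0.03,0,0,0,0,0,-0.0222],[0.03,0,0,0,0,0,-0.0222],[0.03,0,0,0,0,0,0]]' > next.json && python3 -m inch next.json>/dev/null; python3 st.py
```

```text
Traceback (most recent call last):
  File "st.py", line 3, in <module>
    print("yaw %.1f q6 %.0f"%(np.degrees(np.arctan2(R[1,0],R[0,0])),s['q'][5]),p.round(4),"F",s['force'].round(1),"M",s['moment'].round(3),s['gripper_width'].round(4),"corr",(R.T@(np.array([.5864,-.3264,0])-p))[:2].round(4))
                                                                                                                                           ^^^^^^^^^^^^^^^^^^^^^^^^
AttributeError: 'float' object has no attribute 'round'
Traceback (most recent call last):
  File "st.py", line 3, in <module>
    print("yaw %.1f q6 %.0f"%(np.degrees(np.arctan2(R[1,0],R[0,0])),s['q'][5]),p.round(4),"F",s['force'].round(1),"M",s['moment'].round(3),s['gripper_width'].round(4),"corr",(R.T@(np.array([.5864,-.3264,0])-p))[:2].round(4))
                                                                                                                                           ^^^^^^^^^^^^^^^^^^^^^^^^
AttributeError: 'float' object has no attribute 'round'
Traceback (most recent call last):
  File "st.py", line 3, in <module>
    print("yaw %.1f q6 %.0f"%(np.degrees(np.arctan2(R[1,0],R[0,0])),s['q'][5]),p.round(4),"F",s['force'].round(1),"M",s['moment'].round(3),s['gripper_width'].round(4),"corr",(R.T@(np.array([.5864,-.3264,0])-p))[:2].round(4))
                                                                                                                                           ^^^^^^^^^^^^^^^^^^^^^^^^
AttributeError: 'float' object has no attribute 'round'
```

Converted, -4 degrees / 180 = -0.0222.

```bash
sed -i "s/s\['gripper_width'\].round(4)/round(s['gripper_width'],4)/" st.py; python3 st.py
echo '[[0.03,0,0,0,0,0,-0.0222],[0.03,0,0,0,0,0,-0.0222],[0.03,0,0,0,0,0,0]]' > next.json && python3 -m inch next.json>/dev/null; python3 st.py
```

```text
yaw 145.8 q6 -89 [ 0.5865 -0.3267  0.1181] F [ 1.6 -1.2 -3.2] M [-0.415 -0.445 -0.023] 0.0332 corr [0.0003 0.0002]
yaw 153.8 q6 -97 [ 0.5868 -0.3268  0.1182] F [ 3.7 -1.7 -3.4] M [-0.41  -0.843 -0.089] 0.0332 corr [0.0006 0.0001]
```

The tang has dropped in: force fell from pressing to free, and torque rose past yaw 146. I'll back off and descend.

Converted, 0.002 m is 0.032, 6 degrees / 180 = 0.0333.

```bash
echo '[[0.03,0,0,0,0,0,0.0333],[0.03,0,0,0.032,0,0,0],[0.03,0,0,0.032,0,0,0],[0.03,0,0,0,0,0,0],[0.03,0,0,0,0,0,0]]' > next.json && python3 -m inch next.json>/dev/null; python3 st.py
echo '[[0.03,0,0,0.032,0,0,0],[0.03,0,0,0.032,0,0,0],[0.03,0,0,0,0,0,0],[0.03,0,0,0,0,0,0]]' > next.json && python3 -m inch next.json>/dev/null; python3 st.py
```

```text
yaw 148.0 q6 -92 [ 0.5865 -0.3268  0.1145] F [ 2.6 -2.1 -0.3] M [-0.377 -0.603  0.055] 0.0334 corr [0.0004 0.0003]
yaw 148.0 q6 -91 [ 0.5864 -0.3267  0.1102] F [ 2.5 -1.7  1.1] M [-0.371 -0.648 -0.011] 0.0332 corr [0.0001 0.0003]
```

The manual's scale: shifts go in shares of 62.5 mm and turns go in shares of 180 degrees. Converting my numbers, 0.002 m is 0.032, -0.001 m is -0.016.

```bash
echo '[[0.03,-0.016,0,0,0,0,0],[0.03,0,0,0.032,0,0,0],[0.03,0,0,0.032,0,0,0],[0.03,0,0,0,0,0,0],[0.03,0,0,0,0,0,0]]' > next.json && python3 -m inch next.json>/dev/null; python3 st.py
echo '[[0.03,0,0,0.032,0,0,0],[0.03,0,0,0.032,0,0,0],[0.03,0,0,0,0,0,0],[0.03,0,0,0,0,0,0]]' > next.json && python3 -m inch next.json>/dev/null; python3 st.py
echo '[[0.03,0,0,0.032,0,0,0],[0.03,0,0,0.032,0,0,0],[0.03,0,0,0,0,0,0],[0.03,0,0,0,0,0,0]]' > next.json && python3 -m inch next.json>/dev/null; python3 st.py
```

```text
yaw 148.0 q6 -91 [ 0.587  -0.3271  0.106 ] F [ 0.9 -1.8 -1.7] M [-0.202 -0.389  0.018] 0.033 corr [0.0008 0.0003]
yaw 148.0 q6 -91 [ 0.587 -0.327  0.102] F [ 0.6 -0.2 -0.8] M [-0.011 -0.013 -0.036] 0.0331 corr [0.0008 0.0002]
yaw 148.0 q6 -91 [ 0.5872 -0.3272  0.0982] F [-0.2 -0.6 -1.3] M [ 0.061  0.01  -0.016] 0.033 corr [0.0011 0.0003]
```

Converted, 0.002 m is 0.032, 9 degrees / 180 = 0.05.

```bash
echo '[[0.03,0,0,0.032,0,0,0],[0.03,0,0,0.032,0,0,0],[0.03,0,0,0,0,0,0.05],[0.03,0,0,0,0,0,0.05],[0.03,0,0,0,0,0,0.05],[0.03,0,0,0,0,0,0.05],[0.03,0,0,0,0,0,0.05],[0.03,0,0,0,0,0,0.05],[0.03,0,0,0,0,0,0],[0.03,0,0,0,0,0,0]]' > next.json && python3 -m inch next.json>/dev/null; python3 st.py
echo '[[0.03,0,0,0.064,0,0,0],[0.03,0,0,0.048,0,0,0],[0.03,0,0,0.032,0,0,0],[0.03,0,0,0,0,0,0],[0.03,0,0,0,0,0,0]]' > next.json && python3 -m inch next.json>/dev/null; python3 st.py
```

```text
yaw 94.2 q6 -38 [ 0.5871 -0.3274  0.0942] F [-0.5 -1.7 -1.2] M [-0.212  0.093  0.002] 0.0333 corr [ 0.001  -0.0006]
yaw 94.0 q6 -37 [ 0.5874 -0.3275  0.0859] F [-2.3 -1.4  4.4] M [-0.251  0.178 -0.02 ] 0.0331 corr [ 0.0012 -0.001 ]
```

Converted, 4 degrees / 180 = 0.0222.

```bash
for i in 1; do :; done
echo '[[0.03,0,0,0,0,0,0.0222],[0.03,0,0,0,0,0,0.0222],[0.03,0,0,0,0,0,0.0222],[0.03,0,0,0,0,0,0]]' > next.json && python3 -m inch next.json>/dev/null; python3 st.py
echo '[[0.03,0,0,0,0,0,0.0222],[0.03,0,0,0,0,0,0.0222],[0.03,0,0,0,0,0,0]]' > next.json && python3 -m inch next.json>/dev/null; python3 st.py
echo '[[0.03,0,0,0,0,0,0.0222],[0.03,0,0,0,0,0,0.0222],[0.03,0,0,0,0,0,0]]' > next.json && python3 -m inch next.json>/dev/null; python3 st.py
```

```text
yaw 82.0 q6 -26 [ 0.5876 -0.3276  0.0858] F [ 0.3 -1.6  4.7] M [-0.491 -0.094 -0.015] 0.0331 corr [ 0.0011 -0.0015]
yaw 74.1 q6 -18 [ 0.5876 -0.3276  0.0857] F [-0.  -3.2  4.7] M [-0.633 -0.179  0.064] 0.0335 corr [ 0.0009 -0.0016]
yaw 66.1 q6 -10 [ 0.5875 -0.3276  0.0857] F [-0.7 -5.   4.9] M [-0.745 -0.216  0.078] 0.0334 corr [ 0.0007 -0.0016]
```

Converted, 4 degrees / 180 = 0.0222.

```bash
echo '[[0.03,0,0,0,0,0,0.0222],[0.03,0,0,0,0,0,0]]' > next.json && python3 -m inch next.json>/dev/null; python3 st.py
```

```text
yaw 62.2 q6 -6 [ 0.5874 -0.3276  0.0856] F [ 0.7 -4.5  5.9] M [-0.936 -0.188  0.103] 0.0333 corr [ 0.0006 -0.0015]
```

Converted, -0.0008 m is -0.0128, 0.0005 m is 0.008.

```bash
echo '[[0.03,-0.0128,0.008,0,0,0,0],[0.03,0,0,0,0,0,0]]' > next.json && python3 -m inch next.json>/dev/null; python3 st.py
echo '[[0.03,0,0,0,0,0,0.0222],[0.03,0,0,0,0,0,0.0222],[0.03,0,0,0,0,0,0]]' > next.json && python3 -m inch next.json>/dev/null; python3 st.py
echo '[[0.03,0,0,0,0,0,0.0222],[0.03,0,0,0,0,0,0.0222],[0.03,0,0,0,0,0,0]]' > next.json && python3 -m inch next.json>/dev/null; python3 st.py
```

```text
yaw 62.1 q6 -6 [ 0.5874 -0.3278  0.0853] F [ 0.7 -1.8  6. ] M [-0.468 -0.136  0.078] 0.0335 corr [ 0.0007 -0.0015]
yaw 54.1 q6 2 [ 0.5873 -0.3278  0.0853] F [ 0.4 -2.   5.4] M [-0.473 -0.153  0.043] 0.033 corr [ 0.0006 -0.0015]
yaw 46.1 q6 10 [ 0.5875 -0.3281  0.0854] F [ 1.1 -3.3  5. ] M [-0.565 -0.279  0.05 ] 0.0332 corr [ 0.0004 -0.002 ]
```

Converted, -0.0004 m is -0.0064, 4 degrees / 180 = 0.0222.

```bash
echo '[[0.03,-0.0064,0.0064,0,0,0,0],[0.03,0,0,0,0,0,0.0222],[0.03,0,0,0,0,0,0.0222],[0.03,0,0,0,0,0,0]]' > next.json && python3 -m inch next.json>/dev/null; python3 st.py
echo '[[0.03,0,0,0,0,0,0.0222],[0.03,0,0,0,0,0,0.0222],[0.03,0,0,0,0,0,0]]' > next.json && python3 -m inch next.json>/dev/null; python3 st.py
```

```text
yaw 38.1 q6 18 [ 0.5873 -0.3283  0.0853] F [ 0.9 -2.1  5.1] M [-0.336 -0.225  0.048] 0.0332 corr [ 0.0004 -0.0021]
yaw 30.1 q6 26 [ 0.5873 -0.3283  0.0852] F [ 0.7 -1.3  4.8] M [-0.282 -0.168 -0.009] 0.033 corr [ 0.0001 -0.002 ]
```

Converted, 4 degrees / 180 = 0.0222.

```bash
echo '[[0.03,0,0,0,0,0,0.0222],[0.03,0,0,0,0,0,0.0222],[0.03,0,0,0,0,0,0]]' > next.json && python3 -m inch next.json>/dev/null; python3 st.py
```

```text
yaw 22.1 q6 34 [ 0.5874 -0.3285  0.0853] F [ 0.6 -1.4  5.9] M [-0.473 -0.232 -0.011] 0.033 corr [-0.0001 -0.0022]
```

Converted, 4 degrees / 180 = 0.0222.

```bash
echo '[[0.03,0,0,0,0,0,0.0222],[0.03,0,0,0,0,0,0.0222],[0.03,0,0,0,0,0,0]]' > next.json && python3 -m inch next.json>/dev/null; python3 st.py
echo '[[0.03,0,0,0,0,0,0.0222],[0.03,0,0,0,0,0,0]]' > next.json && python3 -m inch next.json>/dev/null; python3 st.py
```

```text
yaw 14.1 q6 42 [ 0.5864 -0.3278  0.0839] F [ 0.9 -1.  -0.5] M [-0.292 -0.06   0.02 ] 0.0335 corr [ 0.0005 -0.0012]
yaw 10.2 q6 46 [ 0.5865 -0.328   0.084 ] F [-0.1 -1.2 -2.8] M [-0.226 -0.012 -0.021] 0.0332 corr [ 0.0003 -0.0014]
```

Converted, 4 degrees / 180 = 0.0222.

```bash
echo '[[0.03,0,0,0,0,0,0.0222],[0.03,0,0,0,0,0,0.0222],[0.03,0,0,0,0,0,0]]' > next.json && python3 -m inch next.json>/dev/null; python3 st.py
```

```text
yaw 2.2 q6 54 [ 0.5868 -0.3284  0.0844] F [ 1.1 -2.2 -2.9] M [-0.409 -0.144  0.109] 0.0328 corr [-0.0003 -0.0019]
```

It dropped near yaw 12. I'll back off about 7° and slide down.

Converted, 0.002 m is 0.032, -7 degrees / 180 = -0.0389.

```bash
echo '[[0.03,0,0,0,0,0,-0.0389],[0.03,0,0,0.032,0,0,0],[0.03,0,0,0.032,0,0,0],[0.03,0,0,0,0,0,0],[0.03,0,0,0,0,0,0]]' > next.json && python3 -m inch next.json>/dev/null; python3 st.py
echo '[[0.03,0,0,0.032,0,0,0],[0.03,0,0,0.032,0,0,0],[0.03,0,0,0,0,0,0],[0.03,0,0,0,0,0,0]]' > next.json && python3 -m inch next.json>/dev/null; python3 st.py
```

```text
yaw 9.0 q6 47 [ 0.5872 -0.3286  0.0812] F [ 0.3  0.  -1.4] M [-0.027  0.05   0.018] 0.0335 corr [-0.0004 -0.0023]
yaw 9.0 q6 47 [ 0.5872 -0.3287  0.0772] F [ 0.6 -0.6 -2.3] M [-0.008  0.039  0.034] 0.0332 corr [-0.0005 -0.0024]
```

Converted, 0.003 m is 0.048, 0.002 m is 0.032.

```bash
echo '[[0.03,0,0,0.048,0,0,0],[0.03,0,0,0.048,0,0,0],[0.03,0,0,0.032,0,0,0],[0.03,0,0,0,0,0,0],[0.03,0,0,0,0,0,0]]' > next.json && python3 -m inch next.json>/dev/null; python3 st.py
```

```text
yaw 9.0 q6 47 [ 0.5873 -0.3287  0.0693] F [-0.5  0.3 -1.1] M [-0.046  0.055 -0.025] 0.0331 corr [-0.0005 -0.0024]
```

Converted, 0.003 m is 0.048.

```bash
echo '[[0.03,0,0,0.048,0,0,0],[0.03,0,0,0.048,0,0,0],[0.03,0,0,0,0,0,0],[0.03,0,0,0,0,0,0]]' > next.json && python3 -m inch next.json>/dev/null; python3 st.py
```

```text
yaw 9.0 q6 47 [ 0.5873 -0.3287  0.0632] F [ 0.2 -0.3 -1.8] M [0.001 0.049 0.029] 0.0331 corr [-0.0005 -0.0024]
```

Converted, 0.002 m is 0.032.

```bash
echo '[[0.03,0,0,0.032,0,0,0],[0.03,0,0,0.032,0,0,0],[0.03,0,0,0,0,0,0],[0.03,0,0,0,0,0,0]]' > next.json && python3 -m inch next.json>/dev/null; python3 st.py
```

```text
yaw 9.0 q6 47 [ 0.5873 -0.3287  0.0592] F [ 0.1 -0.4 -1.3] M [-0.026  0.071 -0.057] 0.0333 corr [-0.0005 -0.0024]
```

Converted, 0.003 m is 0.048.

```bash
echo '[[0.03,0,0,0.048,0,0,0],[0.03,0,0,0,0,0,0],[0.03,0,0,0,0,0,0]]' > next.json && python3 -m inch next.json>/dev/null; python3 st.py
```

```text
yaw 9.0 q6 47 [ 0.5873 -0.3287  0.0563] F [-0.4  0.1 -0.7] M [-0.05   0.028  0.005] 0.0333 corr [-0.0005 -0.0024]
```

Converted, 0.002 m is 0.032.

```bash
echo '[[0.03,0,0,0.032,0,0,0],[0.03,0,0,0,0,0,0],[0.03,0,0,0,0,0,0]]' > next.json && python3 -m inch next.json>/dev/null; python3 st.py
```

```text
yaw 9.0 q6 47 [ 0.5874 -0.3288  0.0546] F [-2.6  1.3  2. ] M [0.084 0.23  0.034] 0.0329 corr [-0.0007 -0.0025]
```

The spring is seated with a contact force of about 3 N. I'll release it by opening a little, then lift clear.

Converted, -0.04 m is -0.64, -0.03 m is -0.48.

```bash
echo '[[0.046,0,0,0,0,0,0],[0.046,0,0,0,0,0,0],[0.046,0,0,0,0,0,0],[0.046,0,0,0,0,0,0],[0.046,0,0,-0.16,0,0,0],[0.046,0,0,-0.32,0,0,0],[0.046,0,0,-0.48,0,0,0],[0.046,0,0,-0.64,0,0,0],[0.046,-0.48,0,-0.64,0,0,0],[0.046,-0.48,0,-0.32,0,0,0],[0.046,-0.48,0,0,0,0,0],[0.046,0,0,0,0,0,0]]' > next.json && python3 -m inch next.json; python3 st.py
python3 - <<'E'
from h import *
d=optics.get_image("wrist");print([proj(d,[.587,-.328,z]) for z in(.012,.084)])
u,v=map(int,proj(d,[.587,-.328,.05]));u0,v0=max(u-60,0),max(v-50,0)
cv2.imwrite("pics/c8.png",cv2.convertScaleAbs(cv2.resize(d["frame"][v0:v0+100,u0:u0+120],None,fx=6,fy=6,interpolation=cv2.INTER_CUBIC),alpha=1.6));print(u0,v0)
E
```

```text
clock: 27.8
tcp_pos: [0.4975, -0.3437, 0.2169]
orientation: [[0.988, 0.155, 0.002], [0.155, -0.988, -0.002], [0.002, 0.002, -1.0]]
force: [1.1, 1.9, -1.2]
gripper_width: 0.0459
grip_force: 0.0
yaw 8.9 q6 42 [ 0.4975 -0.3437  0.2169] F [ 1.1  1.9 -1.2] M [-0.004 -0.033 -0.008] 0.0459 corr [ 0.0901 -0.0039]
[(np.float64(271.0791095605455), np.float64(90.03625705561743)), (np.float64(270.524479990374), np.float64(88.3252355850415))]
210 39
```

View pics/c8.png

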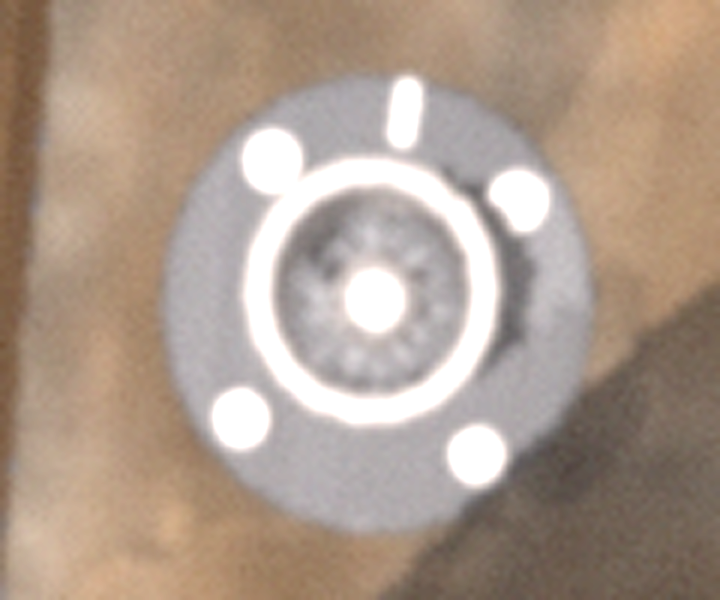

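The spring ring at crop (371,290) is concentric with the flange (378,303) and the post tip (375,300). It stands upright, and contact heights for the lower collar and flange differ by 34 mm as they should. Handing in.

```bash
python3 -c "
from cell import r
print(r.close_job())"
```

```text
the job is handed in; nothing more can be done
None
```

The spring is on the post, tang end down through both collar slots and seated on the flange, then released; I pressed with about 7 N at most, and handed the job in at about 28 s (no verdict was returned).

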